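Line up the standard jars by size

TASK

Line up the four amber jars on the rail in order of size, one centred on each rubber pad: the largest on the square pad, then each next smaller one a pad farther along, so that the smallest ends at the far end. Keep the jars upright, set them down gently, and leave the survey meter and the wash bottle where they stand.

Things in the scene. Friction and masses are not known exactly. Their poses are not given: they have to be found in the camera images.
- jar_large: the largest of four amber glass jars with paper label and white ribbed screw cap: cap 58 mm across, body 3 mm less, 105 mm tall; the cap is the top 16 mm. Round, stands upright and loose on the desk, under 0.35 kg. Origin: centre of its underside, z up its axis.
- jar_medium: the second largest of four amber glass jars with paper label and white ribbed screw cap: cap 50 mm across, body 3 mm less, 82 mm tall; the cap is the top 16 mm. Round, stands upright and loose on the desk, under 0.35 kg. Origin: centre of its underside, z up its axis.
- jar_small: the second smallest of four amber glass jars with paper label and white ribbed screw cap: cap 42 mm across, body 3 mm less, 62 mm tall; the cap is the top 16 mm. Round, stands upright and loose on the desk, under 0.35 kg. Origin: centre of its underside, z up its axis.
- jar_tiny: the smallest of four amber glass jars with paper label and white ribbed screw cap: cap 34 mm across, body 3 mm less, 45 mm tall; the cap is the top 16 mm. Round, stands upright and loose on the desk, under 0.35 kg. Origin: centre of its underside, z up its axis.
- pad_square: square black rubber pad, 70 x 70 x 4 mm, at one end of the row, left or right: the head of the row. Fixed on an aluminium rail (flat bar 360 x 90 x 8 mm, fixed on the desk) that carries four pads in a straight line, 85 mm centre to centre. Origin: centre of its underside; its top is 4 mm higher, 12 mm above the desk. x runs across the rail, y along it.
- pad_round_a: round black rubber pad, 60 mm across, 4 mm thick, fixed on the same rail, one of the two middle pads; which of the two lies next to the square pad must be seen. Origin: centre of its underside, 4 mm below its top, which is 12 mm above the desk. x runs across the rail, y along it.
- pad_round_b: round black rubber pad, 60 mm across, 4 mm thick, fixed on the same rail, the other of the two middle pads; which of the two lies next to the square pad must be seen. Origin: centre of its underside, 4 mm below its top, which is 12 mm above the desk. x runs across the rail, y along it.
- pad_round_c: round black rubber pad, 60 mm across, 4 mm thick, fixed on the same rail, at the far end of the row from the square pad. Origin: centre of its underside, 4 mm below its top, which is 12 mm above the desk. x runs across the rail, y along it.
- survey_meter: bystander: yellow hand survey meter, 163 x 66 x 67 mm, loose on the desk to the left of the jars, its length roughly along x. Origin: centre of its underside. Not to be moved.
- wash_bottle: bystander: white wash bottle with blue cap, 64 mm across, 205 mm tall, loose on the desk beyond the left end of the rail. Origin: on its underside, 16 mm to its own -x of the axis of its round body. Not to be moved.
Things that resemble listed ones, but are neither listed nor needed, are in the scene too. What is shaped like the jar_small but turquoise is not meant. Leave any red look-alike of the jar_large alone.

How it is judged:
By the outcome, as a careful person would: the job done as asked, in the order asked, and still so for the second after the job is handed in, with the robot touching nothing.
It also fails if it takes over 112 s, if anything falls off the work surface, if the arm or the gripper's body presses on something with over 40 N, if the wrist force passes 120 N, or if a joint passes its speed limit or range.

ROBOT

A 7-joint arm with a two-finger parallel gripper is mounted at the origin on a cart in front of the work surface, level with it; the furniture and walls round the work are solid. World frame = base frame: x ahead of the robot, y to its left, z up, the work surface at z = 0. Lengths are in m, angles in rad, forces in N, time in s.
With the tool pointing down it reaches from about 0.425 to 0.875 m from the base axis. Payload 8.4 kg.
Tool frame: the origin (TCP) lies on the centre line of the jaws, within the pads' length; the fingertips stand 17 mm ahead of it and the grasp point (between the pads) lies 2 mm behind it; z points along the fingers, y is the direction in which the jaws open and shut (so a half turn about z gives the same grasp; the last joint's range is limited). The gripper opens to 85 mm and grips with 20 to 120 N. Pads are 22 mm wide; open, the fingers measure 114 mm over their backs; the gripper's body (76 mm by 85 mm) begins 54 mm behind the grasp point. The pads swing forward as they close: fully open they stand 13 mm farther back than shut.
Start: joints at [1.045, 0.333, 0.04, 1.465, -0.013, 1.343, -0.059], TCP at [0.269, -0.592, 0.248] pointing down, gripper open.
Joint ranges: [-2.58, 2.58], [-0.38, 2.09], [-1.3, 1.39], [0.25, 2.4], [-1.5, 4.64], [0.08, 2.09], [-2.65, 2.65]. Speed limits (rad/s): [2.22, 2.22, 2.79, 2.79, 3.14, 3.14, 3.14].

INTERFACE

Orientations are given as a unit quaternion [x, y, z, w].
In Python, from cell import readout, snapshot, robot gives the robot as it stands.
- The arm moves only by the tool carry_out, never from a script. Its argument "motion" is a list of rows, each an object with "fingers": the opening, from 0 (shut) to 1 (fully open); "translation": the shift along the tool's x, y, z scaled (see below), a list of three; "rot": the turn, a rotation vector about the tool's x, y, z scaled (see below), a list of three. A call has 1 to 8 rows; each row is the pose to reach, as a shift and turn from the pose commanded when the call began, along the tool's axes at that moment; what a row does not reach only later rows make up. The controller multiplies each number of a shift by 0.3 m and each number of a turn by 90 degrees. A row lasts 1/8 s, in which the tool goes at most 62.5 mm and 10.7 degrees, less where a joint would pass 70% of its speed; a pose out of reach is approached as far as the arm can. A call with a number of a shift or a turn outside -1 to 1 is refused whole. A call with a gripper value outside its range is refused whole. The fingers move at their own pace and stop on an object; "force" is the grip in N (left out, the last holds). Time passes only in rows, so rows that repeat a pose let the fingers close. It gives the time, the measured TCP pose, the force and the opening at its end, in the units of the state.
- readout.get_obs(): the state, without advancing time (a new reading comes with each control period).
- snapshot(name): name is "side" or "top"; returns a dict with "pixels" (420x560x3 uint8, red, green, blue), "range_z" (420x560 float32, m along the optical axis (not along the pixel's ray), 0 where there is no reading), "K" (3x3 intrinsics, pixels), "world_to_cam" (4x4, takes a point from world to camera coordinates). Camera axes: x right, y down, z forward; pixel columns grow to the right and rows downward; lengths in m; the calibration is good to about 2 mm. A picture is of the moment at which its call begins.
- robot.close_job(): hands the job in, once; it reports no verdict.
The state is a dict: "time_s": time; "joints": joint angles; "dq": joint speeds; "effort": joint torques, N m; "tool_pos": TCP position; "orientation": TCP orientation; "ft_force": force on the tool from outside, world axes, zero at the start; "moment": the same for the moment, N m; "width": finger opening in m.
Only numpy, scipy, OpenCV 4.12 (cv2) and the standard library are available. Lean on these libraries where they do the work, as an engineer would, in place of code of your own. Each camera call takes 0.05 s, during which the arm holds its last target.

## Working session

There is one attempt and no reset: what is moved stays moved. The work goes in short steps, Python scripts to look and compute and a tool call to move; the robot and the scene stay as the last step left them, time stands still between calls to the robot, and variables do not carry over. Pictures are saved under pics/ and viewed, and the job is handed in when it is done.

Besides the shell and the picture viewer there is one more tool, called after ">>>" as name([rows], argument=value, ...), one row to a line, values as JSON. carry_out: Moves the arm, as the interface text tells. Shifts and turns lie within -1 to 1; 1 stands for 0.3 m of shift or 90 degrees of turn. Its arguments: {"type":"object","properties":{"motion":{"type":"array","items":{"type":"object","properties":{"fingers":{"type":"number"},"translation":{"type":"array","items":{"type":"number","minimum":-1,"maximum":1}},"rot":{"type":"array","items":{"type":"number","minimum":-1,"maximum":1}}}}},"force":{"type":"number"}},"required":["motion"]}

```bash
mkdir -p pics; ls
python3 - <<'E'
from cell import readout, snapshot, robot
import cv2,numpy as np
print(readout.get_obs())
for n in("top","side"):
    s=snapshot(n); cv2.imwrite(f"pics/{n}0.png",cv2.cvtColor(s["pixels"],cv2.COLOR_RGB2BGR)); print(s["K"].tolist(),np.round(s["world_to_cam"],3).tolist())
    np.savez(f"{n}0.npz",**s)
E
```

```text
pics
{'time_s': 0.0, 'joints': array([ 1.04482782,  0.33392815,  0.03987787,  1.46631309, -0.0134168 ,
        1.34330098, -0.05851691]), 'dq': array([-0.00077015,  0.00175315, -0.00025054, -0.00130907,  0.00203142,
        0.00225816, -0.00135657]), 'effort': array([ 1.04650615e-03, -6.58562493e+01,  1.36551451e+00, -4.05554116e+01,
        1.67570170e-02,  1.27553611e-02, -3.45972339e-06]), 'tool_pos': array([ 0.26884666, -0.59130221,  0.24738969]), 'orientation': array([ 9.77323971e-01,  2.11747838e-01, -2.26603702e-04, -8.10648187e-04]), 'ft_force': array([0.11653399, 0.10562026, 0.90079269]), 'moment': array([ 0.04432238, -0.0189076 , -0.00564467]), 'width': 0.08590910444884298}
[[515.4196477504936, 0.0, 278.49118209213447], [0.0, 515.4196477504936, 207.29312178149388], [0.0, 0.0, 1.0]] [[-0.026, -1.0, -0.014, 0.097], [-0.982, 0.028, -0.189, 0.525], [0.19, 0.009, -0.982, 1.405], [0.0, 0.0, 0.0, 1.0]]
[[394.47427041112155, 0.0, 276.22409270265183], [0.0, 394.47427041112155, 212.62804492824696], [0.0, 0.0, 1.0]] [[0.865, -0.502, -0.004, -0.413], [-0.285, -0.484, -0.827, 0.212], [0.414, 0.716, -0.562, 0.7], [0.0, 0.0, 0.0, 1.0]]
```

View pics/top0.png

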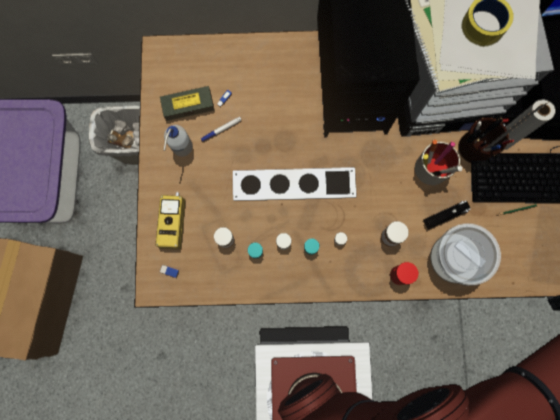

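View pics/side0.png

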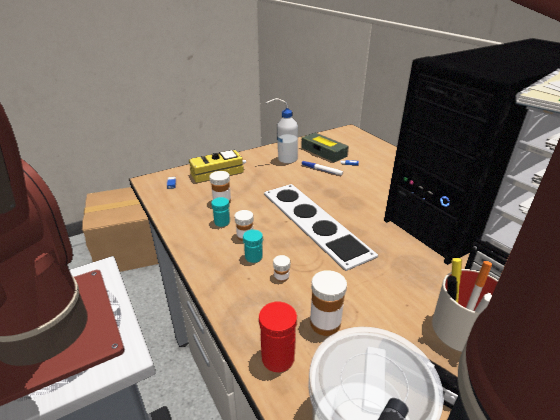

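Top view: the amber jars are at (223,237) medium, (284,241) small, (341,239) tiny and (397,233) large. Look-alikes are turquoise at (256,250) and (312,246), and red at (405,273). The square pad is at (338,182), with round pads at 309, 280 and 251 to its left.

```bash
cat > h.py <<'E'
import numpy as np,cv2
from scipy.optimize import least_squares
H=dict(large=(.105,.058),medium=(.082,.050),small=(.062,.042),tiny=(.045,.034))
def world(s):
    K=s["K"];T=np.linalg.inv(s["world_to_cam"]);z=s["range_z"]
    v,u=np.mgrid[:420,:560]
    p=np.stack([(u-K[0,2])/K[0,0]*z,(v-K[1,2])/K[1,1]*z,z,np.ones_like(z)],-1)
    return (p@T.T)[...,:3]
def onplane(s,u,v,h):
    K=s["K"];T=np.linalg.inv(s["world_to_cam"])
    u=np.atleast_1d(u);v=np.atleast_1d(v)
    d=np.stack([(u-K[0,2])/K[0,0],(v-K[1,2])/K[1,1],np.ones(len(u))],-1)@T[:3,:3].T
    o=T[:3,3]; return (o+d*((h-o[2])/d[:,2])[:,None])[:,:2]
def white(s):
    hsv=cv2.cvtColor(s["pixels"],cv2.COLOR_RGB2HSV)
    return (hsv[...,1]<90)&(hsv[...,2]>110)
def cap(s,u,v,h,r):
    """centroid of white pixels projected on cap-top plane, near"""
    w=world(s);vv,uu=np.mgrid[:420,:560]
    m=(np.hypot(uu-u,vv-v)<22)&(abs(w[...,2]-h)<.008)
    p=onplane(s,uu[m],vv[m],h)
    mw=m&white(s); q=onplane(s,uu[mw],vv[mw],h)
    def mid(p): return (np.percentile(p,2,0)+np.percentile(p,98,0))/2, np.ptp(p,0)
    return m.sum(),mw.sum(),np.median(w[m][:,2]).round(4),mid(p)[0].round(4),mid(p)[1].round(4),mid(q)[0].round(4),mid(q)[1].round(4),p.mean(0).round(4),q.mean(0).round(4)
E
python3 - <<'E'
from h import *
s=np.load("top0.npz")
for n,(u,v) in dict(medium=(223,237),small=(284,241),tiny=(341,239),large=(397,233)).items():
    print(n,*cap(s,u,v,*H[n]))
w=world(s)
print("desk z",[w[a].round(4) for a in [(215,200),(150,250),(270,250),(215,370)]])
print("rail z", w[173,294].round(4), w[184,280].round(4))
# obstacles
print("PC front", w[125,360].round(3), w[100,340].round(3), w[60,360].round(3))
# pads
g=s["pixels"].max(2)
m=np.zeros(g.shape,np.uint8); m[165:202,228:360]=(g[165:202,228:360]<75)
n,l,st,c=cv2.connectedComponentsWithStats(m)
for i in range(1,n):
    if st[i,4]>80:
        vv,uu=np.where(l==i); p=onplane(s,uu,vv,.012); print(c[i].round(1),st[i],p.mean(0).round(4),np.ptp(p,0).round(4), cv2.minAreaRect((p*1000).astype(np.float32)))
b=cv2.cvtColor(s["pixels"],cv2.COLOR_RGB2BGR)
cv2.imwrite("pics/crop.png",cv2.resize(b[155:300,200:430],None,fx=3.4,fy=3.4,interpolation=cv2.INTER_CUBIC))
E
```

```text
medium 260 260 0.0817 [0.4451 0.2366] [0.0473 0.0467] [0.4451 0.2366] [0.0473 0.0467] [0.4453 0.2377] [0.4453 0.2377]
small 190 184 0.0619 [0.4311 0.0513] [0.0434 0.0801] [0.4318 0.0654] [0.0419 0.0801] [0.431 0.069] [0.4314 0.0708]
tiny 116 116 0.0442 [ 0.4352 -0.0882] [0.0313 0.0314] [ 0.4352 -0.0882] [0.0313 0.0314] [ 0.4355 -0.088 ] [ 0.4355 -0.088 ]
large 360 357 0.1045 [ 0.44   -0.2334] [0.0547 0.0566] [ 0.44   -0.2335] [0.0547 0.0566] [ 0.4408 -0.2335] [ 0.4409 -0.2337]
desk z [array([0.5211, 0.3131, 0.0012]), array([ 0.7155,  0.1642, -0.0029]), array([0.3571, 0.1692, 0.0054]), array([ 0.5082, -0.1831, -0.0059])]
rail z [0.6377 0.035  0.0081] [0.605  0.0771 0.0106]
PC front [ 0.754 -0.155  0.081] [ 0.751 -0.079  0.274] [ 0.8   -0.115  0.387]
[337.2 182.3] [326 172  23  22 478] [ 0.6049 -0.0903] [0.0643 0.0645] ((604.3621215820312, -89.99526977539062), (64.43791198730469, 63.12353515625), 88.29480743408203)
[279.3 183.6] [271 175  18  18 254] [0.6058 0.079 ] [0.0515 0.0502] ((606.2837524414062, 78.52530670166016), (49.828670501708984, 51.13339614868164), 88.3279800415039)
[308.4 183.1] [300 175  18  17 253] [ 0.6051 -0.006 ] [0.0487 0.0502] ((605.2757568359375, -6.357177734375), (49.79228210449219, 48.10684585571289), 88.2997055053711)
[250.4 184.4] [242 176  18  18 254] [0.6061 0.1637] [0.0515 0.0501] ((605.7918701171875, 163.46533203125), (51.03889465332031, 50.07061767578125), 43.110618591308594)
```

View pics/crop.png

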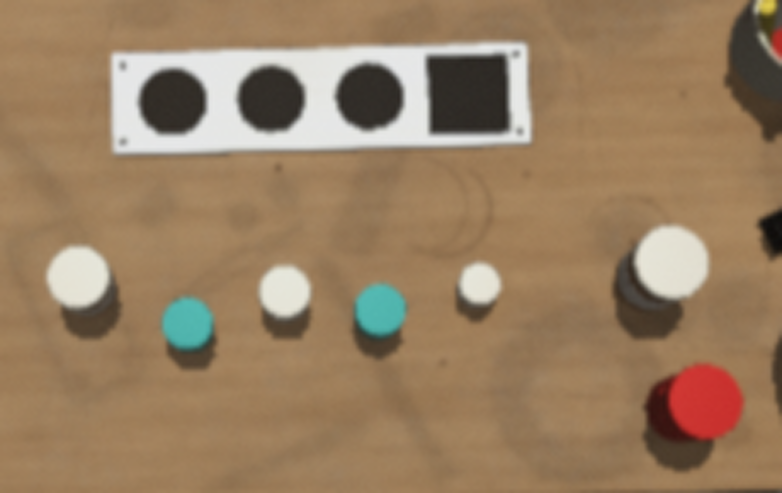

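```bash
cat >> h.py <<'E'
def cap2(s,u,v,h,dia):
    w=world(s);uu,vv=np.meshgrid(np.arange(560),np.arange(420))
    m=((np.hypot(uu-u,vv-v)<20)&(abs(w[...,2]-h)<.01)&white(s)).astype(np.uint8)
    n,l,st,c=cv2.connectedComponentsWithStats(m); i=1+np.argmax(st[1:,4])
    p=onplane(s,uu[l==i],vv[l==i],h)
    (cx,cy),r=cv2.minEnclosingCircle((p*1000).astype(np.float32))
    return p.mean(0).round(4),(round(cx/1000,4),round(cy/1000,4)),round(2*r,1),st[i,4]
from scipy.spatial.transform import Rotation as R
def plan(pose,q,wps):
    """wps: (x,y,z,yaw_deg of tool x)"""
    R0=R.from_quat(q)
    for x,y,z,yaw in wps:
        t=R0.inv().apply(np.array([x,y,z])-pose)/.3
        a=np.radians(yaw)/2; Rt=R.from_quat([np.cos(a),np.sin(a),0,0])
        r=(R0.inv()*Rt).as_rotvec()/(np.pi/2)
        print((x,y,z,yaw),'t',t.round(3).tolist(),'r',r.round(3).tolist())
def go(*wps):
    from cell import readout
    o=readout.get_obs(); print(round(o['time_s'],2),o['tool_pos'].round(4),R.from_quat(o['orientation']).as_matrix()[:,0].round(3),o['width'],o['joints'].round(2),o['ft_force'].round(1)); plan(o['tool_pos'],o['orientation'],wps)
E
python3 - <<'E'
from h import *
s=np.load("top0.npz")
for n,(u,v) in dict(medium=(223,237),small=(284,241),tiny=(341,239),large=(397,233)).items():
    print(n,*cap2(s,u,v,*H[n]))
print("red",onplane(s,405,273,.105),"turq",onplane(s,[256,312],[250,246],.062))
w=world(s); print('bowl',w[230:285,435:500,2].max(), 'y',w[255,434:440].round(2).tolist()[0])
go((.36,-.45,.248,12),(.441,-.2335,.20,0),(.441,-.2335,.095,0))
E
```

```text
medium [0.4452 0.2377] (0.4459, 0.2374) 50.6 262
small [0.4315 0.072 ] (0.4317, 0.0723) 42.6 183
tiny [ 0.4355 -0.0881] (0.4353, -0.0881) 34.1 117
large [ 0.441  -0.2336] (0.4414, -0.2331) 58.8 363
red [[ 0.33101754 -0.24722668]] turq [[ 0.40751409  0.14800288]
 [ 0.41431994 -0.00679182]]
bowl 1.4800985413175285 y [0.38, -0.34, 0.05]
0.1 [ 0.2689 -0.5914  0.2475] [ 0.91   0.414 -0.   ] 0.08539800575671096 [ 1.04  0.33  0.04  1.47 -0.01  1.34 -0.06] [0.3 0.  0.1]
(0.36, -0.45, 0.248, 12) t [0.472, -0.303, -0.001] r [-0.001, 0.0, 0.138]
(0.441, -0.2335, 0.2, 0) t [1.016, -0.848, 0.159] r [-0.001, 0.0, 0.272]
(0.441, -0.2335, 0.095, 0) t [1.016, -0.848, 0.509] r [-0.001, 0.0, 0.272]
```

Crop check: white caps with sizes decreasing 59, 51, 43 and 34 mm all sit on amber bodies, and their diameters match the spec. Red is 0.11 m from large and the turquoise ones are clear. Going to the large jar first, with the jaws roughly radial.

>>> carry_out([
  {"translation": [0.2, -0.15, 0], "rot": [0, 0, -0.1], "fingers": 1},
  {"translation": [0.4, -0.3, 0], "rot": [0, 0, -0.2], "fingers": 1},
  {"translation": [0.6, -0.5, 0], "rot": [0, 0, -0.3], "fingers": 1},
  {"translation": [0.8, -0.67, 0], "rot": [0, 0, -0.4], "fingers": 1},
  {"translation": [0.95, -0.8, 0], "rot": [0, 0, -0.42], "fingers": 1},
  {"translation": [0.95, -0.8, 0], "rot": [0, 0, -0.42], "fingers": 1},
], force=40)

```text
time_s: 0.85
tool_pos: [0.4295, -0.2531, 0.2482]
orientation: [0.856, 0.517, -0.0, 0.0]
ft_force: [0.8, -0.5, -0.6]
width: 0.0854
```

Run:
```python
from h import *
go((.441,-.2335,.17,62),(.441,-.2335,.095,62))
```

```text
0.85 [ 0.4295 -0.2531  0.2482] [ 0.465  0.885 -0.   ] 0.08544482961146214 [ 0.72  0.04 -0.29  1.81  0.01  1.29 -0.05] [ 0.8 -0.5 -0.6]
(0.441, -0.2335, 0.17, 62) t [0.076, 0.003, 0.261] r [-0.0, 0.0, 0.003]
(0.441, -0.2335, 0.095, 62) t [0.076, 0.003, 0.511] r [-0.0, 0.0, 0.003]
```

>>> carry_out([
  {"translation": [0.076, 0.003, 0.1], "rot": [0, 0, 0], "fingers": 1},
  {"translation": [0.076, 0.003, 0.26], "rot": [0, 0, 0], "fingers": 1},
  {"translation": [0.076, 0.003, 0.4], "rot": [0, 0, 0], "fingers": 1},
  {"translation": [0.076, 0.003, 0.511], "rot": [0, 0, 0], "fingers": 1},
  {"translation": [0.076, 0.003, 0.511], "rot": [0, 0, 0], "fingers": 1},
  {"translation": [0.076, 0.003, 0.511], "rot": [0, 0, 0], "fingers": 1},
])

```text
time_s: 1.6
tool_pos: [0.4412, -0.2357, 0.0962]
orientation: [0.856, 0.517, 0.0, 0.0]
ft_force: [0.1, -0.1, 0.7]
width: 0.0856
```

Run:
```python
from h import *
from cell import snapshot
go((.441,-.2335,.095,62))
s=snapshot("side");cv2.imwrite("pics/s1.png",cv2.cvtColor(s["pixels"],cv2.COLOR_RGB2BGR))
```

```text
1.6 [ 0.4412 -0.2357  0.0962] [0.466 0.885 0.   ] 0.08555274672994831 [ 0.69  0.19 -0.31  1.99  0.07  0.97 -0.14] [ 0.1 -0.1  0.7]
(0.441, -0.2335, 0.095, 62) t [0.006, -0.004, 0.004] r [0.001, -0.0, 0.003]
```

View pics/s1.png

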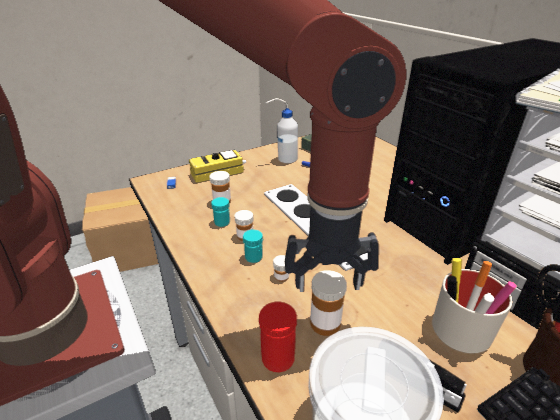

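The jaws straddle the white cap at about (330,280). Closing, then lifting.

>>> carry_out([
  {"translation": [0.007, -0.004, 0.003], "rot": [0, 0, 0], "fingers": 1},
  {"translation": [0.007, -0.004, 0.003], "rot": [0, 0, 0], "fingers": 0.5},
  {"translation": [0.007, -0.004, 0.003], "rot": [0, 0, 0], "fingers": 0.3},
  {"translation": [0.007, -0.004, 0.003], "rot": [0, 0, 0], "fingers": 0.3},
  {"translation": [0.007, -0.004, 0.003], "rot": [0, 0, 0], "fingers": 0.3},
  {"translation": [0.007, -0.004, 0.003], "rot": [0, 0, 0], "fingers": 0.3},
], force=40)

```text
time_s: 2.4
tool_pos: [0.4409, -0.2332, 0.095]
orientation: [0.856, 0.517, 0.0, 0.0]
ft_force: [-0.3, 1.9, 5.4]
width: 0.0566
```

Run:
```python
from h import *
go((.441,-.2335,.14,62),(.441,-.2335,.17,62),(.523,-.162,.17,76),(.6049,-.0903,.17,90),(.6049,-.0903,.13,90))
```

```text
2.4 [ 0.4409 -0.2332  0.095 ] [ 0.466  0.885 -0.   ] 0.05659566749929253 [ 0.68  0.19 -0.31  1.99  0.07  0.97 -0.15] [-0.3  1.9  5.4]
(0.441, -0.2335, 0.14, 62) t [-0.001, 0.001, -0.15] r [0.001, 0.0, 0.003]
(0.441, -0.2335, 0.17, 62) t [-0.001, 0.001, -0.25] r [0.001, 0.0, 0.003]
(0.523, -0.162, 0.17, 76) t [0.338, 0.132, -0.25] r [0.001, 0.0, -0.153]
(0.6049, -0.0903, 0.17, 90) t [0.676, 0.262, -0.25] r [0.001, 0.0, -0.308]
(0.6049, -0.0903, 0.13, 90) t [0.676, 0.262, -0.117] r [0.001, 0.0, -0.308]
```

>>> carry_out([
  {"translation": [0, 0, -0.1], "rot": [0, 0, 0], "fingers": 0.3},
  {"translation": [0, 0, -0.22], "rot": [0, 0, 0], "fingers": 0.3},
  {"translation": [0.13, 0.05, -0.25], "rot": [0, 0, -0.06], "fingers": 0.3},
  {"translation": [0.27, 0.1, -0.25], "rot": [0, 0, -0.12], "fingers": 0.3},
  {"translation": [0.41, 0.16, -0.25], "rot": [0, 0, -0.19], "fingers": 0.3},
  {"translation": [0.55, 0.21, -0.25], "rot": [0, 0, -0.25], "fingers": 0.3},
  {"translation": [0.676, 0.262, -0.25], "rot": [0, 0, -0.308], "fingers": 0.3},
  {"translation": [0.676, 0.262, -0.2], "rot": [0, 0, -0.308], "fingers": 0.3},
])

```text
time_s: 3.4
tool_pos: [0.6067, -0.0865, 0.1543]
orientation: [0.705, 0.709, 0.002, 0.0]
ft_force: [-1.3, -0.7, -2.5]
width: 0.0566
```

Run:
```python
from h import *
from cell import snapshot
go((.6049,-.0903,.107,90))
s=snapshot("side");cv2.imwrite("pics/s2.png",cv2.cvtColor(s["pixels"],cv2.COLOR_RGB2BGR))
s=snapshot("top");cv2.imwrite("pics/t2.png",cv2.cvtColor(s["pixels"],cv2.COLOR_RGB2BGR))
```

```text
3.4 [ 0.6067 -0.0865  0.1543] [-0.005  1.     0.002] 0.05655299852175191 [ 0.45  0.36 -0.47  1.66  0.17  1.16 -0.06] [-1.3 -0.7 -2.5]
(0.6049, -0.0903, 0.107, 90) t [-0.013, -0.006, 0.158] r [0.001, -0.001, 0.003]
```

View pics/s2.png

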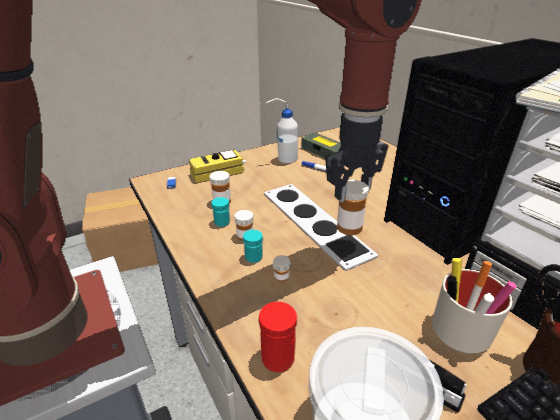

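The large jar hangs upright in the jaws at (352,205), above the square pad. Lowering it to just above the pad.

>>> carry_out([
  {"translation": [0, 0, 0.06], "rot": [0, 0, 0], "fingers": 0.3},
  {"translation": [0, 0, 0.11], "rot": [0, 0, 0], "fingers": 0.3},
  {"translation": [0, 0, 0.12], "rot": [0, 0, 0], "fingers": 0.3},
  {"translation": [0, 0, 0.12], "rot": [0, 0, 0], "fingers": 0.3},
  {"translation": [0, 0, 0.12], "rot": [0, 0, 0], "fingers": 0.3},
])

```text
time_s: 4.12
tool_pos: [0.6048, -0.0902, 0.1187]
orientation: [0.707, 0.707, 0.0, 0.0]
ft_force: [0.1, -0.5, -2.8]
width: 0.0568
```

Run:
```python
from h import *
go((.6049,-.0903,.1075,90))
```

```text
4.12 [ 0.6048 -0.0902  0.1187] [ 0.001  1.    -0.   ] 0.05677807794208066 [ 0.45  0.39 -0.46  1.69  0.19  1.1  -0.07] [ 0.1 -0.5 -2.8]
(0.6049, -0.0903, 0.1075, 90) t [-0.0, 0.0, 0.037] r [0.001, 0.0, -0.0]
```

>>> carry_out([
  {"translation": [0, 0, 0.015], "rot": [0, 0, 0], "fingers": 0.3},
  {"translation": [0, 0, 0.028], "rot": [0, 0, 0], "fingers": 0.3},
  {"translation": [0, 0, 0.034], "rot": [0, 0, 0], "fingers": 0.3},
  {"translation": [0, 0, 0.038], "rot": [0, 0, 0], "fingers": 0.3},
  {"translation": [0, 0, 0.038], "rot": [0, 0, 0], "fingers": 0.3},
  {"translation": [0, 0, 0.038], "rot": [0, 0, 0], "fingers": 0.3},
])

```text
time_s: 4.88
tool_pos: [0.6044, -0.0902, 0.107]
orientation: [0.707, 0.707, -0.0, 0.0]
ft_force: [-2.0, 0.2, 2.7]
width: 0.057
```

>>> carry_out([
  {"translation": [0, 0, 0], "rot": [0, 0, 0], "fingers": 0.75},
  {"translation": [0, 0, 0], "rot": [0, 0, 0], "fingers": 0.85},
  {"translation": [0, 0, 0], "rot": [0, 0, 0], "fingers": 1},
  {"translation": [0, 0, 0], "rot": [0, 0, 0], "fingers": 1},
  {"translation": [0, 0, -0.1], "rot": [0, 0, 0], "fingers": 1},
  {"translation": [0, 0, -0.3], "rot": [0, 0, 0], "fingers": 1},
  {"translation": [0, 0, -0.4], "rot": [0, 0, 0], "fingers": 1},
  {"translation": [0, 0, -0.4], "rot": [0, 0, 0], "fingers": 1},
])

```text
time_s: 5.88
tool_pos: [0.6059, -0.0901, 0.2298]
orientation: [0.707, 0.707, 0.001, 0.002]
ft_force: [-0.1, -0.3, -1.1]
width: 0.0853
```

Run:
```python
from h import *
go((.525,.074,.21,90),(.4456,.2375,.21,90),(.4456,.2375,.15,90),(.4456,.2375,.072,90))
```

```text
5.88 [ 0.6059 -0.0901  0.2298] [ 0.     1.    -0.001] 0.08532442834723372 [ 0.46  0.3  -0.48  1.57  0.14  1.3  -0.03] [-0.1 -0.3 -1.1]
(0.525, 0.074, 0.21, 90) t [0.547, -0.27, 0.064] r [0.003, 0.001, -0.0]
(0.4456, 0.2375, 0.21, 90) t [1.092, -0.535, 0.062] r [0.003, 0.001, -0.0]
(0.4456, 0.2375, 0.15, 90) t [1.092, -0.536, 0.262] r [0.003, 0.001, -0.0]
(0.4456, 0.2375, 0.072, 90) t [1.092, -0.537, 0.522] r [0.003, 0.001, -0.0]
```

>>> carry_out([
  {"translation": [0.18, -0.09, 0.06], "rot": [0, 0, 0], "fingers": 1},
  {"translation": [0.36, -0.18, 0.06], "rot": [0, 0, 0], "fingers": 1},
  {"translation": [0.54, -0.27, 0.06], "rot": [0, 0, 0], "fingers": 1},
  {"translation": [0.72, -0.36, 0.06], "rot": [0, 0, 0], "fingers": 1},
  {"translation": [0.9, -0.45, 0.06], "rot": [0, 0, 0], "fingers": 1},
  {"translation": [1, -0.53, 0.06], "rot": [0, 0, 0], "fingers": 1},
  {"translation": [1, -0.53, 0.06], "rot": [0, 0, 0], "fingers": 1},
  {"translation": [1, -0.53, 0.06], "rot": [0, 0, 0], "fingers": 1},
])

```text
time_s: 6.88
tool_pos: [0.4458, 0.209, 0.2081]
orientation: [0.707, 0.707, -0.0, -0.0]
ft_force: [0.2, -1.2, -0.2]
width: 0.0857
```

Run:
```python
from h import *
from cell import snapshot
go((.4456,.2375,.15,90),(.4456,.2375,.072,90))
s=snapshot("top");b=cv2.cvtColor(s["pixels"],cv2.COLOR_RGB2BGR);cv2.imwrite("pics/t3.png",cv2.resize(b[155:300,200:430],None,fx=3.4,fy=3.4,interpolation=cv2.INTER_CUBIC))
H2=.117; print(cap2(s,338,178,H2,.058))
```

```text
6.88 [0.4458 0.209  0.2081] [ 0.001  1.    -0.001] 0.08571925747352017 [ 0.15  0.09 -0.71  1.86  0.06  1.21 -0.58] [ 0.2 -1.2 -0.2]
(0.4456, 0.2375, 0.15, 90) t [0.095, -0.001, 0.193] r [-0.0, 0.0, -0.001]
(0.4456, 0.2375, 0.072, 90) t [0.095, -0.0, 0.453] r [-0.0, 0.0, -0.001]
(array([ 0.6054, -0.0908]), (0.6052, -0.0909), 58.8, np.int32(351))
```

View pics/t3.png

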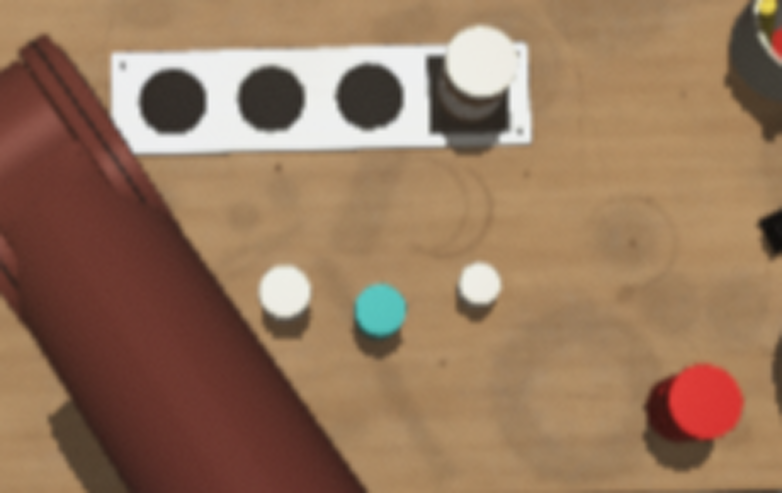

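Large is standing on the square pad with its cap at crop (482,62). It measures (0.605, -0.091) against the pad's (0.605, -0.090). Next is medium.

>>> carry_out([
  {"translation": [0.095, 0, 0.08], "rot": [0, 0, 0], "fingers": 1},
  {"translation": [0.095, 0, 0.22], "rot": [0, 0, 0], "fingers": 1},
  {"translation": [0.095, 0, 0.36], "rot": [0, 0, 0], "fingers": 1},
  {"translation": [0.095, 0, 0.453], "rot": [0, 0, 0], "fingers": 1},
  {"translation": [0.095, 0, 0.453], "rot": [0, 0, 0], "fingers": 1},
  {"translation": [0.095, 0, 0.453], "rot": [0, 0, 0], "fingers": 1},
  {"translation": [0.095, 0, 0.453], "rot": [0, 0, 0], "fingers": 1},
])

```text
time_s: 7.8
tool_pos: [0.4466, 0.2386, 0.0742]
orientation: [0.708, 0.707, 0.001, 0.0]
ft_force: [0.5, 0.2, 1.1]
width: 0.0852
```

>>> carry_out([
  {"translation": [0, 0, 0], "rot": [0, 0, 0], "fingers": 0.6},
  {"translation": [0, 0, 0], "rot": [0, 0, 0], "fingers": 0.2},
  {"translation": [0, 0, 0], "rot": [0, 0, 0], "fingers": 0.2},
  {"translation": [0, 0, 0], "rot": [0, 0, 0], "fingers": 0.2},
  {"translation": [0, 0, 0], "rot": [0, 0, 0], "fingers": 0.2},
  {"translation": [0, 0, 0], "rot": [0, 0, 0], "fingers": 0.2},
], force=40)

```text
time_s: 8.55
tool_pos: [0.4459, 0.2386, 0.0736]
orientation: [0.707, 0.707, 0.0, 0.0]
ft_force: [-2.9, -1.2, 6.0]
width: 0.0486
```

Run:
```python
from h import *
go((.4456,.2375,.17,90),(.6051,-.006,.17,90))
```

```text
8.55 [0.4459 0.2386 0.0736] [ 0.  1. -0.] 0.048623217453457324 [ 0.05  0.29 -0.71  1.97  0.23  0.96 -0.77] [-2.9 -1.2  6. ]
(0.4456, 0.2375, 0.17, 90) t [-0.004, -0.001, -0.321] r [0.001, 0.0, -0.0]
(0.6051, -0.006, 0.17, 90) t [-0.815, 0.531, -0.321] r [0.001, 0.0, -0.0]
```

>>> carry_out([
  {"translation": [0, 0, -0.12], "rot": [0, 0, 0], "fingers": 0.2},
  {"translation": [0, 0, -0.25], "rot": [0, 0, 0], "fingers": 0.2},
  {"translation": [-0.13, 0.085, -0.3], "rot": [0, 0, 0], "fingers": 0.2},
  {"translation": [-0.27, 0.176, -0.3], "rot": [0, 0, 0], "fingers": 0.2},
  {"translation": [-0.41, 0.267, -0.3], "rot": [0, 0, 0], "fingers": 0.2},
  {"translation": [-0.55, 0.358, -0.3], "rot": [0, 0, 0], "fingers": 0.2},
  {"translation": [-0.7, 0.456, -0.3], "rot": [0, 0, 0], "fingers": 0.2},
  {"translation": [-0.812, 0.531, -0.25], "rot": [0, 0, 0], "fingers": 0.2},
])

```text
time_s: 9.55
tool_pos: [0.6063, -0.0078, 0.1484]
orientation: [0.708, 0.706, 0.0, 0.001]
ft_force: [0.3, -0.2, -2.0]
width: 0.0489
```

>>> carry_out([
  {"translation": [0, 0, 0.05], "rot": [0, 0, 0], "fingers": 0.2},
  {"translation": [0, 0, 0.12], "rot": [0, 0, 0], "fingers": 0.2},
  {"translation": [0, 0, 0.17], "rot": [0, 0, 0], "fingers": 0.2},
  {"translation": [0, 0, 0.17], "rot": [0, 0, 0], "fingers": 0.2},
  {"translation": [0, 0, 0.17], "rot": [0, 0, 0], "fingers": 0.2},
])

```text
time_s: 10.18
tool_pos: [0.605, -0.0047, 0.0974]
orientation: [0.707, 0.707, 0.0, 0.0]
ft_force: [1.1, -0.1, -1.5]
width: 0.0487
```

Run:
```python
from h import *
from cell import snapshot
go((.6051,-.005,.086,90))
s=snapshot("side");cv2.imwrite("pics/s4.png",cv2.cvtColor(s["pixels"],cv2.COLOR_RGB2BGR))
```

```text
10.18 [ 0.605  -0.0047  0.0974] [-0.  1.  0.] 0.0486775567545895 [ 0.36  0.42 -0.53  1.72  0.24  1.06 -0.25] [ 1.1 -0.1 -1.5]
(0.6051, -0.005, 0.086, 90) t [-0.001, 0.0, 0.038] r [0.0, -0.0, 0.0]
```

View pics/s4.png

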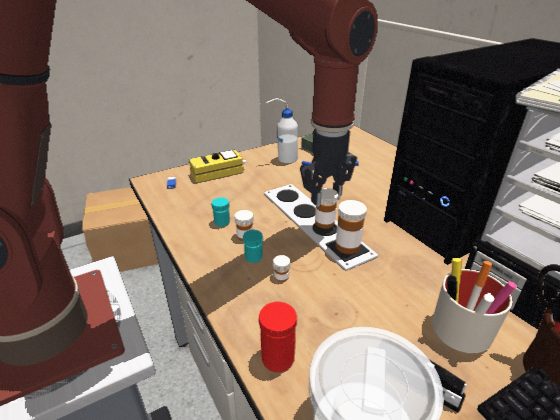

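Medium is upright in the jaws at (326,210), just above its pad, and large stands at (350,228).

>>> carry_out([
  {"translation": [-0.001, 0, 0.015], "rot": [0, 0, 0], "fingers": 0.2},
  {"translation": [-0.001, 0, 0.028], "rot": [0, 0, 0], "fingers": 0.2},
  {"translation": [-0.001, 0, 0.034], "rot": [0, 0, 0], "fingers": 0.2},
  {"translation": [-0.001, 0, 0.038], "rot": [0, 0, 0], "fingers": 0.2},
  {"translation": [-0.001, 0, 0.038], "rot": [0, 0, 0], "fingers": 0.2},
  {"translation": [-0.001, 0, 0.038], "rot": [0, 0, 0], "fingers": 0.2},
])

```text
time_s: 10.98
tool_pos: [0.6047, -0.0056, 0.0857]
orientation: [0.707, 0.707, -0.0, -0.0]
ft_force: [-3.3, -0.1, 4.1]
width: 0.0484
```

>>> carry_out([
  {"translation": [0, 0, 0], "rot": [0, 0, 0], "fingers": 0.65},
  {"translation": [0, 0, 0], "rot": [0, 0, 0], "fingers": 0.8},
  {"translation": [0, 0, 0], "rot": [0, 0, 0], "fingers": 1},
  {"translation": [0, 0, 0], "rot": [0, 0, 0], "fingers": 1},
  {"translation": [0, 0, -0.1], "rot": [0, 0, 0], "fingers": 1},
  {"translation": [0, 0, -0.25], "rot": [0, 0, 0], "fingers": 1},
  {"translation": [0, 0, -0.3], "rot": [0, 0, 0], "fingers": 1},
  {"translation": [0, 0, -0.3], "rot": [0, 0, 0], "fingers": 1},
])

```text
time_s: 11.98
tool_pos: [0.6053, -0.0056, 0.1762]
orientation: [0.707, 0.707, 0.001, 0.001]
ft_force: [-0.3, -1.1, 0.1]
width: 0.0853
```

Run:
```python
from h import *
go((.4316,.072,.17,90),(.4316,.072,.13,90),(.4316,.072,.052,90))
```

```text
11.97 [ 0.6053 -0.0056  0.1762] [ 0.001  1.    -0.   ] 0.08533144260161571 [ 0.38  0.34 -0.55  1.65  0.19  1.2  -0.21] [-0.3 -1.1  0.1]
(0.4316, 0.072, 0.17, 90) t [0.258, -0.579, 0.02] r [0.001, 0.0, -0.0]
(0.4316, 0.072, 0.13, 90) t [0.258, -0.579, 0.153] r [0.001, 0.0, -0.0]
(0.4316, 0.072, 0.052, 90) t [0.258, -0.58, 0.413] r [0.001, 0.0, -0.0]
```

>>> carry_out([
  {"translation": [0.06, -0.14, 0.02], "rot": [0, 0, 0], "fingers": 1},
  {"translation": [0.13, -0.29, 0.02], "rot": [0, 0, 0], "fingers": 1},
  {"translation": [0.195, -0.44, 0.02], "rot": [0, 0, 0], "fingers": 1},
  {"translation": [0.258, -0.579, 0.02], "rot": [0, 0, 0], "fingers": 1},
  {"translation": [0.258, -0.579, 0.1], "rot": [0, 0, 0], "fingers": 1},
  {"translation": [0.258, -0.579, 0.1], "rot": [0, 0, 0], "fingers": 1},
])

```text
time_s: 12.72
tool_pos: [0.4292, 0.0714, 0.1433]
orientation: [0.707, 0.707, -0.002, -0.001]
ft_force: [0.2, 0.5, 0.3]
width: 0.0852
```

Run:
```python
from h import *
from cell import snapshot
go((.4316,.072,.052,90))
s=snapshot("top");b=cv2.cvtColor(s["pixels"],cv2.COLOR_RGB2BGR);cv2.imwrite("pics/t5.png",cv2.resize(b[155:300,200:430],None,fx=3.4,fy=3.4,interpolation=cv2.INTER_CUBIC))
print(cap2(s,309,179,.094,.050))
```

```text
12.72 [0.4292 0.0714 0.1433] [ 0.  1. -0.] 0.08518567129604486 [ 0.39  0.02 -0.65  2.06  0.01  1.07 -0.27] [0.2 0.5 0.3]
(0.4316, 0.072, 0.052, 90) t [0.002, 0.009, 0.304] r [-0.003, 0.0, -0.0]
(array([ 0.6036, -0.0058]), (0.6036, -0.0063), 50.8, np.int32(257))
```

View pics/t5.png

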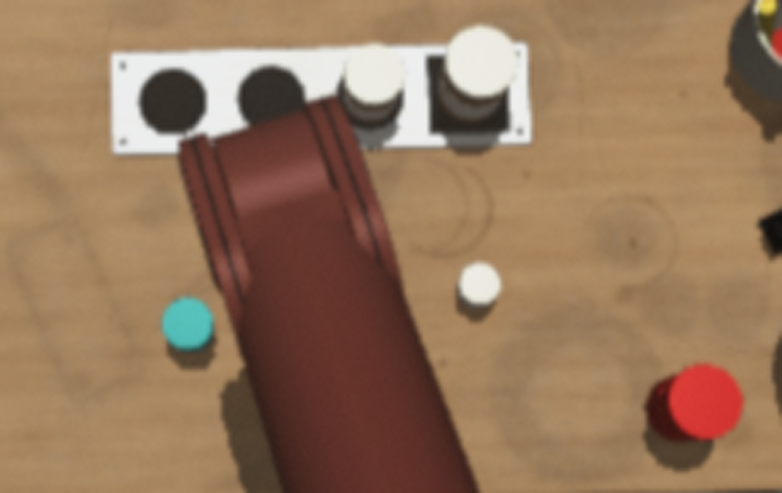

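Medium stands on the pad next to the square, measured (0.6036, -0.006), about 1.5 mm off centre. Next is small.

>>> carry_out([
  {"translation": [0, 0, 0.1], "rot": [0, 0, 0], "fingers": 1},
  {"translation": [0, 0, 0.2], "rot": [0, 0, 0], "fingers": 1},
  {"translation": [0, 0, 0.27], "rot": [0, 0, 0], "fingers": 1},
  {"translation": [0, 0, 0.295], "rot": [0, 0, 0], "fingers": 1},
  {"translation": [0, 0, 0.295], "rot": [0, 0, 0], "fingers": 1},
  {"translation": [0, 0, 0.295], "rot": [0, 0, 0], "fingers": 1},
])

```text
time_s: 13.52
tool_pos: [0.4319, 0.072, 0.0578]
orientation: [0.707, 0.707, 0.0, 0.0]
ft_force: [0.3, -0.7, -0.2]
width: 0.0852
```

Run:
```python
from h import *
go((.4316,.072,.052,90))
```

```text
13.53 [0.4319 0.072  0.0578] [0.001 1.    0.   ] 0.08517338904098291 [ 0.36  0.16 -0.66  2.14  0.13  0.88 -0.37] [ 0.3 -0.7 -0.2]
(0.4316, 0.072, 0.052, 90) t [-0.0, -0.001, 0.019] r [0.001, -0.0, -0.0]
```

>>> carry_out([
  {"translation": [0, 0, 0.019], "rot": [0, 0, 0], "fingers": 1},
  {"translation": [0, 0, 0.019], "rot": [0, 0, 0], "fingers": 0.5},
  {"translation": [0, 0, 0.019], "rot": [0, 0, 0], "fingers": 0.15},
  {"translation": [0, 0, 0.019], "rot": [0, 0, 0], "fingers": 0.15},
  {"translation": [0, 0, 0.019], "rot": [0, 0, 0], "fingers": 0.15},
  {"translation": [0, 0, 0.019], "rot": [0, 0, 0], "fingers": 0.15},
  {"translation": [0, 0, 0.019], "rot": [0, 0, 0], "fingers": 0.15},
])

```text
time_s: 14.4
tool_pos: [0.4313, 0.072, 0.0515]
orientation: [0.707, 0.707, 0.0, 0.0]
ft_force: [-1.0, -0.4, 5.6]
width: 0.0408
```

Run:
```python
from h import *
go((.4316,.072,.15,90),(.6058,.079,.15,90))
```

```text
14.4 [0.4313 0.072  0.0515] [ 0.  1. -0.] 0.04083933971697197 [ 0.35  0.17 -0.65  2.15  0.14  0.86 -0.38] [-1.  -0.4  5.6]
(0.4316, 0.072, 0.15, 90) t [0.0, 0.001, -0.328] r [0.0, 0.0, -0.0]
(0.6058, 0.079, 0.15, 90) t [0.024, 0.582, -0.328] r [0.0, 0.0, -0.0]
```

>>> carry_out([
  {"translation": [0, 0, -0.12], "rot": [0, 0, 0], "fingers": 0.15},
  {"translation": [0, 0, -0.25], "rot": [0, 0, 0], "fingers": 0.15},
  {"translation": [0.006, 0.14, -0.3], "rot": [0, 0, 0], "fingers": 0.15},
  {"translation": [0.012, 0.29, -0.3], "rot": [0, 0, 0], "fingers": 0.15},
  {"translation": [0.018, 0.44, -0.3], "rot": [0, 0, 0], "fingers": 0.15},
  {"translation": [0.024, 0.582, -0.27], "rot": [0, 0, 0], "fingers": 0.15},
  {"translation": [0.024, 0.582, -0.19], "rot": [0, 0, 0], "fingers": 0.15},
  {"translation": [0.024, 0.582, -0.1], "rot": [0, 0, 0], "fingers": 0.15},
])

```text
time_s: 15.4
tool_pos: [0.606, 0.0792, 0.0799]
orientation: [0.707, 0.707, 0.0, -0.0]
ft_force: [-0.4, 0.3, -1.1]
width: 0.0412
```

>>> carry_out([
  {"translation": [0, 0, 0.02], "rot": [0, 0, 0], "fingers": 0.15},
  {"translation": [0, 0, 0.02], "rot": [0, 0, 0], "fingers": 0.15},
  {"translation": [0, 0, 0.02], "rot": [0, 0, 0], "fingers": 0.15},
])

```text
time_s: 15.78
tool_pos: [0.6064, 0.0792, 0.0765]
orientation: [0.707, 0.707, 0.001, 0.001]
ft_force: [-0.7, -1.0, -0.9]
width: 0.041
```

Run:
```python
from h import *
from cell import snapshot
go((.6058,.079,.0637,90))
s=snapshot("side");cv2.imwrite("pics/s6.png",cv2.cvtColor(s["pixels"],cv2.COLOR_RGB2BGR))
```

```text
15.78 [0.6064 0.0792 0.0765] [0.001 1.    0.   ] 0.04102755267031946 [ 0.27  0.47 -0.6   1.72  0.3   1.04 -0.43] [-0.7 -1.  -0.9]
(0.6058, 0.079, 0.0637, 90) t [-0.001, -0.002, 0.043] r [0.001, -0.0, -0.0]
```

View pics/s6.png

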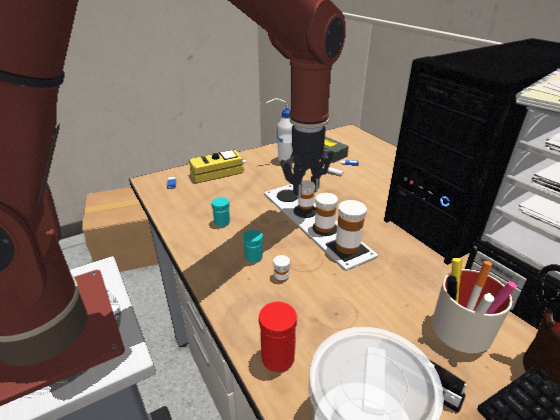

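Small is held upright above the third pad at (306,197), with medium and large standing beside it.

>>> carry_out([
  {"translation": [-0.001, -0.001, 0.018], "rot": [0, 0, 0], "fingers": 0.15},
  {"translation": [-0.001, -0.001, 0.032], "rot": [0, 0, 0], "fingers": 0.15},
  {"translation": [-0.001, -0.001, 0.038], "rot": [0, 0, 0], "fingers": 0.15},
  {"translation": [-0.001, -0.001, 0.042], "rot": [0, 0, 0], "fingers": 0.15},
  {"translation": [-0.001, -0.001, 0.042], "rot": [0, 0, 0], "fingers": 0.15},
  {"translation": [-0.001, -0.001, 0.042], "rot": [0, 0, 0], "fingers": 0.15},
])

```text
time_s: 16.58
tool_pos: [0.6054, 0.0788, 0.0635]
orientation: [0.707, 0.707, -0.0, 0.0]
ft_force: [-4.3, -0.4, 10.0]
width: 0.0405
```

>>> carry_out([
  {"translation": [0, 0, 0], "rot": [0, 0, 0], "fingers": 0.55},
  {"translation": [0, 0, 0], "rot": [0, 0, 0], "fingers": 0.75},
  {"translation": [0, 0, 0], "rot": [0, 0, 0], "fingers": 1},
  {"translation": [0, 0, 0], "rot": [0, 0, 0], "fingers": 1},
  {"translation": [0, 0, -0.1], "rot": [0, 0, 0], "fingers": 1},
  {"translation": [0, 0, -0.25], "rot": [0, 0, 0], "fingers": 1},
  {"translation": [0, 0, -0.4], "rot": [0, 0, 0], "fingers": 1},
  {"translation": [0, 0, -0.4], "rot": [0, 0, 0], "fingers": 1},
])

```text
time_s: 17.58
tool_pos: [0.6074, 0.0794, 0.1867]
orientation: [0.707, 0.707, 0.003, 0.002]
ft_force: [0.8, -0.2, -0.1]
width: 0.0853
```

Run:
```python
from h import *
go((.4354,-.0881,.18,90),(.4354,-.0881,.10,90),(.4354,-.0881,.035,90))
```

```text
17.57 [0.6074 0.0794 0.1867] [0.    1.    0.001] 0.08528422224213633 [ 0.3   0.36 -0.63  1.62  0.22  1.23 -0.37] [ 0.8 -0.2 -0.1]
(0.4354, -0.0881, 0.18, 90) t [-0.559, -0.573, 0.018] r [0.004, -0.0, -0.0]
(0.4354, -0.0881, 0.1, 90) t [-0.559, -0.575, 0.285] r [0.004, -0.0, -0.0]
(0.4354, -0.0881, 0.035, 90) t [-0.559, -0.576, 0.501] r [0.004, -0.0, -0.0]
```

>>> carry_out([
  {"translation": [-0.12, -0.13, 0], "rot": [0, 0, 0], "fingers": 1},
  {"translation": [-0.25, -0.26, 0], "rot": [0, 0, 0], "fingers": 1},
  {"translation": [-0.38, -0.39, 0.01], "rot": [0, 0, 0], "fingers": 1},
  {"translation": [-0.5, -0.51, 0.02], "rot": [0, 0, 0], "fingers": 1},
  {"translation": [-0.559, -0.573, 0.1], "rot": [0, 0, 0], "fingers": 1},
  {"translation": [-0.559, -0.573, 0.22], "rot": [0, 0, 0], "fingers": 1},
  {"translation": [-0.559, -0.573, 0.22], "rot": [0, 0, 0], "fingers": 1},
])

```text
time_s: 18.45
tool_pos: [0.4312, -0.0887, 0.1143]
orientation: [0.707, 0.707, -0.001, -0.002]
ft_force: [-0.4, -0.1, 0.2]
width: 0.0855
```

Run:
```python
from h import *
from cell import snapshot
go((.4354,-.0881,.035,90))
s=snapshot("top")
print(cap2(s,280,181,.074,.042))
```

```text
18.45 [ 0.4312 -0.0887  0.1143] [0.001 1.    0.002] 0.08550296182648293 [ 0.65  0.07 -0.56  2.08  0.04  1.01  0.07] [-0.4 -0.1  0.2]
(0.4354, -0.0881, 0.035, 90) t [0.001, 0.015, 0.264] r [-0.003, -0.001, -0.001]
(array([0.6052, 0.0789]), (0.6051, 0.0792), 42.5, np.int32(172))
```

Small is centred at (0.605, 0.079). Descending to tiny.

>>> carry_out([
  {"translation": [0, 0.002, 0.08], "rot": [0, 0, 0], "fingers": 1},
  {"translation": [0, 0.002, 0.16], "rot": [0, 0, 0], "fingers": 1},
  {"translation": [0, 0.002, 0.22], "rot": [0, 0, 0], "fingers": 1},
  {"translation": [0, 0.002, 0.25], "rot": [0, 0, 0], "fingers": 1},
  {"translation": [0, 0.002, 0.25], "rot": [0, 0, 0], "fingers": 1},
  {"translation": [0, 0.002, 0.25], "rot": [0, 0, 0], "fingers": 1},
])

```text
time_s: 19.25
tool_pos: [0.4348, -0.0889, 0.0425]
orientation: [0.707, 0.707, 0.0, 0.001]
ft_force: [-0.8, -0.5, 0.1]
width: 0.0856
```

Run:
```python
from h import *
go((.4354,-.0881,.035,90))
```

```text
19.25 [ 0.4348 -0.0889  0.0425] [ 0.  1. -0.] 0.08563717642549665 [ 0.62  0.19 -0.55  2.14  0.13  0.84 -0.01] [-0.8 -0.5  0.1]
(0.4354, -0.0881, 0.035, 90) t [0.003, 0.002, 0.025] r [0.001, 0.0, -0.0]
```

>>> carry_out([
  {"translation": [0.003, 0.002, 0.025], "rot": [0, 0, 0], "fingers": 1},
  {"translation": [0.003, 0.002, 0.025], "rot": [0, 0, 0], "fingers": 0.4},
  {"translation": [0.003, 0.002, 0.025], "rot": [0, 0, 0], "fingers": 0.1},
  {"translation": [0.003, 0.002, 0.025], "rot": [0, 0, 0], "fingers": 0.1},
  {"translation": [0.003, 0.002, 0.025], "rot": [0, 0, 0], "fingers": 0.1},
  {"translation": [0.003, 0.002, 0.025], "rot": [0, 0, 0], "fingers": 0.1},
  {"translation": [0.003, 0.002, 0.025], "rot": [0, 0, 0], "fingers": 0.1},
])

```text
time_s: 20.12
tool_pos: [0.4348, -0.088, 0.0343]
orientation: [0.707, 0.707, 0.0, 0.0]
ft_force: [-1.3, 0.5, 6.6]
width: 0.0331
```

Run:
```python
from h import *
go((.4354,-.0881,.19,90),(.6061,.1637,.19,90))
```

```text
20.12 [ 0.4348 -0.088   0.0343] [ 0.001  1.    -0.   ] 0.03311583571197747 [ 0.62  0.2  -0.55  2.15  0.15  0.82 -0.02] [-1.3  0.5  6.6]
(0.4354, -0.0881, 0.19, 90) t [-0.0, 0.002, -0.519] r [0.0, 0.0, -0.0]
(0.6061, 0.1637, 0.19, 90) t [0.839, 0.571, -0.519] r [0.0, 0.0, -0.0]
```

>>> carry_out([
  {"translation": [0, 0, -0.15], "rot": [0, 0, 0], "fingers": 0.1},
  {"translation": [0, 0, -0.32], "rot": [0, 0, 0], "fingers": 0.1},
  {"translation": [0.08, 0.05, -0.47], "rot": [0, 0, 0], "fingers": 0.1},
  {"translation": [0.22, 0.14, -0.5], "rot": [0, 0, 0], "fingers": 0.1},
  {"translation": [0.37, 0.24, -0.5], "rot": [0, 0, 0], "fingers": 0.1},
  {"translation": [0.52, 0.35, -0.5], "rot": [0, 0, 0], "fingers": 0.1},
  {"translation": [0.68, 0.46, -0.5], "rot": [0, 0, 0], "fingers": 0.1},
  {"translation": [0.839, 0.571, -0.5], "rot": [0, 0, 0], "fingers": 0.1},
])

```text
time_s: 21.12
tool_pos: [0.6071, 0.1648, 0.1836]
orientation: [0.708, 0.707, -0.0, -0.0]
ft_force: [-0.2, -0.5, 0.0]
width: 0.0328
```

>>> carry_out([
  {"translation": [0, 0, 0.1], "rot": [0, 0, 0], "fingers": 0.1},
  {"translation": [0, 0, 0.22], "rot": [0, 0, 0], "fingers": 0.1},
  {"translation": [0, 0, 0.34], "rot": [0, 0, 0], "fingers": 0.1},
  {"translation": [0, 0, 0.41], "rot": [0, 0, 0], "fingers": 0.1},
  {"translation": [0, 0, 0.41], "rot": [0, 0, 0], "fingers": 0.1},
  {"translation": [0, 0, 0.41], "rot": [0, 0, 0], "fingers": 0.1},
  {"translation": [0, 0, 0.41], "rot": [0, 0, 0], "fingers": 0.1},
])

```text
time_s: 22.0
tool_pos: [0.607, 0.164, 0.0627]
orientation: [0.707, 0.707, 0.001, 0.001]
ft_force: [0.1, 0.5, -0.3]
width: 0.0328
```

Run:
```python
from h import *
from cell import snapshot
go((.6061,.1637,.0468,90))
s=snapshot("side");cv2.imwrite("pics/s8.png",cv2.cvtColor(s["pixels"],cv2.COLOR_RGB2BGR))
```

```text
22.0 [0.607  0.164  0.0627] [0.001 1.    0.001] 0.03283796180322085 [ 0.18  0.54 -0.67  1.69  0.38  1.05 -0.61] [ 0.1  0.5 -0.3]
(0.6061, 0.1637, 0.0468, 90) t [-0.001, -0.003, 0.053] r [0.001, -0.0, -0.0]
```

View pics/s8.png

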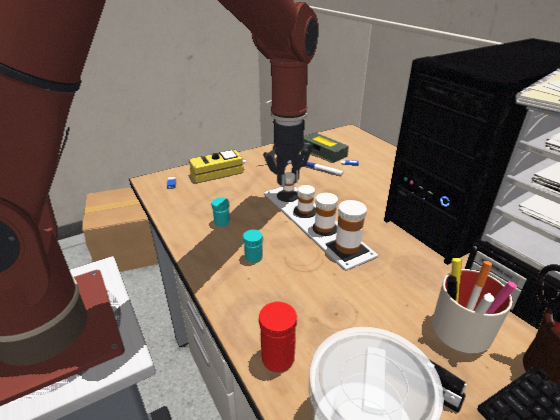

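Tiny is held over the last pad at (288,185), and the other three jars stand in a row at (306,200), (326,213) and (350,228). Lowering it now.

Run:
```python
from h import *
go((.6061,.1637,.0468,90))
```

```text
22.05 [0.6068 0.1639 0.0625] [0.001 1.    0.   ] 0.03261279431034164 [ 0.18  0.54 -0.67  1.69  0.38  1.05 -0.61] [ 0.1  0.4 -0.5]
(0.6061, 0.1637, 0.0468, 90) t [-0.001, -0.003, 0.052] r [0.001, -0.0, -0.0]
```

>>> carry_out([
  {"translation": [-0.001, -0.002, 0.02], "rot": [0, 0, 0], "fingers": 0.1},
  {"translation": [-0.001, -0.002, 0.036], "rot": [0, 0, 0], "fingers": 0.1},
  {"translation": [-0.001, -0.002, 0.046], "rot": [0, 0, 0], "fingers": 0.1},
  {"translation": [-0.001, -0.002, 0.05], "rot": [0, 0, 0], "fingers": 0.1},
  {"translation": [-0.001, -0.002, 0.051], "rot": [0, 0, 0], "fingers": 0.1},
  {"translation": [-0.001, -0.002, 0.051], "rot": [0, 0, 0], "fingers": 0.1},
  {"translation": [-0.001, -0.002, 0.051], "rot": [0, 0, 0], "fingers": 0.1},
])

```text
time_s: 22.92
tool_pos: [0.6054, 0.1634, 0.0464]
orientation: [0.707, 0.707, -0.0, 0.0]
ft_force: [-2.2, -0.9, 6.7]
width: 0.0326
```

Contact at about 7 N. Releasing and rising.

>>> carry_out([
  {"translation": [0, 0, 0], "rot": [0, 0, 0], "fingers": 0.45},
  {"translation": [0, 0, 0], "rot": [0, 0, 0], "fingers": 0.65},
  {"translation": [0, 0, 0], "rot": [0, 0, 0], "fingers": 1},
  {"translation": [0, 0, 0], "rot": [0, 0, 0], "fingers": 1},
  {"translation": [0, 0, -0.1], "rot": [0, 0, 0], "fingers": 1},
  {"translation": [0, 0, -0.25], "rot": [0, 0, 0], "fingers": 1},
  {"translation": [0, 0, -0.4], "rot": [0, 0, 0], "fingers": 1},
  {"translation": [0, 0, -0.55], "rot": [0, 0, 0], "fingers": 1},
])

```text
time_s: 23.92
tool_pos: [0.6053, 0.1633, 0.2123]
orientation: [0.707, 0.707, 0.0, -0.0]
ft_force: [0.6, 0.3, -0.1]
width: 0.0854
```

>>> carry_out([
  {"translation": [-0.1, -0.1, 0], "rot": [0, 0, 0], "fingers": 1},
  {"translation": [-0.2, -0.25, 0], "rot": [0, 0, 0], "fingers": 1},
  {"translation": [-0.35, -0.4, 0], "rot": [0, 0, 0], "fingers": 1},
  {"translation": [-0.5, -0.5, 0], "rot": [0, 0, 0], "fingers": 1},
  {"translation": [-0.7, -0.5, 0], "rot": [0, 0, 0], "fingers": 1},
  {"translation": [-0.9, -0.5, 0], "rot": [0, 0, 0], "fingers": 1},
  {"translation": [-0.95, -0.5, 0], "rot": [0, 0, 0], "fingers": 1},
  {"translation": [-0.95, -0.5, 0], "rot": [0, 0, 0], "fingers": 1},
])

```text
time_s: 24.92
tool_pos: [0.4553, -0.1219, 0.2107]
orientation: [0.708, 0.706, 0.0, -0.0]
ft_force: [-0.5, 1.5, 0.0]
width: 0.0855
```

Run:
```python
from h import *
from cell import snapshot
go()
s=snapshot("top");b=cv2.cvtColor(s["pixels"],cv2.COLOR_RGB2BGR);cv2.imwrite("pics/t9.png",b)
for n,(u,v) in dict(large=(341,174),medium=(310,178),small=(280,181),tiny=(250,183)).items():
    print(n,*cap2(s,u,v,H[n][0]+.012,H[n][1]))
s0=np.load("top0.npz"); d=np.abs(s["pixels"].astype(int)-s0["pixels"]).max(2)
print("wash/meter diff",(d[110:165,155:215]>40).sum(),(d[180:260,145:195]>40).sum())
s=snapshot("side");cv2.imwrite("pics/s9.png",cv2.cvtColor(s["pixels"],cv2.COLOR_RGB2BGR))
```

```text
24.93 [ 0.4553 -0.1219  0.2107] [0.002 1.    0.   ] 0.08548702331867698 [ 0.73  0.02 -0.57  1.91  0.01  1.21  0.16] [-0.5  1.5  0. ]
large [ 0.6054 -0.0908] (0.6054, -0.0912) 58.8 351
medium [ 0.6035 -0.0057] (0.6029, -0.0058) 51.5 259
small [0.6049 0.0788] (0.605, 0.0788) 42.9 176
tiny [0.6054 0.1618] (0.6055, 0.1618) 34.8 116
wash/meter diff 15 2
```

View pics/t9.png

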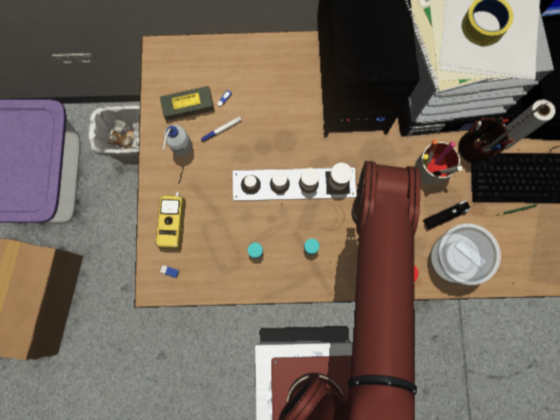

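View pics/s9.png

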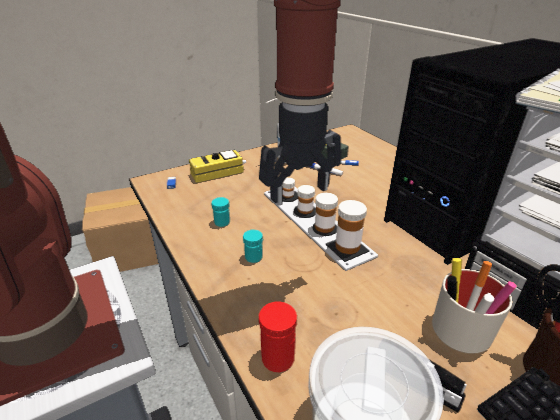

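The four jars stand upright in size order, with caps at top-view (341,178), (310,181), (280,182) and (251,183), all within about 2 mm of their pad centres. The meter and wash bottle are where they were, and the gripper is clear. Handing in.

```bash
python3 -c "
from cell import robot
print(robot.close_job())"
```

```text
the job is handed in; nothing more can be done
None
```

All four amber jars are on the rail in size order: large on the square pad, then medium, small and tiny at the far end. I gripped each one by its cap, set it down with no more than about 10 N of contact force, and handed the job in at about 25 s of the 112 s allowed.

- **Centring:** in the last top picture the caps measure 0.7 mm (large), 1.6 mm (medium), 0.9 mm (small) and 2.0 mm (tiny) from their pad centres. The camera calibration itself is only good to about 2 mm.
- **Upright:** all four jars stand upright in the final side and top pictures, and the gripper was clear of them at hand-in.
- **Bystanders:** compared with the first picture, 2 pixels differ around the survey meter and 15 around the wash bottle. I took that as noise or shadow, since the arm never went near either.
- **Look-alikes:** I did not touch the red or turquoise jars. In the last top picture the arm covers most of the red one, but the side picture shows it standing where it was.

No check failed. The hand-in reported no verdict.

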